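# Open the bedside box

### The job

A glasses case lies on the push-to-open lid of the wider of the two bedside boxes. Push it sideways with the fingertips, without picking it up, until it lies on the fixed half of that box's top, wholly clear of the lid; then press the lid down near its front edge and let go, so that its catch releases and the lid springs ajar. Leave it ajar with the case lying on the fixed half, keep the smaller box shut, and leave everything else where it stands.

Things in the scene. Friction and masses are not known exactly. Their poses are not given: they have to be found in the camera images.
- wide_box: Wider bedside box, dark steel sides, light wood top, fixed to the table: 170 (x) x 300 (y) x 85 high, in mm. Origin: centre of its underside; x to its back, y to its left, z up; its front faces the robot, turned up to 0.4 rad. The top's left half (y +6 to +146, x -75 to +80) is the push-to-open lid, upper face at height 86; the right half (y -149 to +1) is fixed, flat and rimless at 85.
- wide_box_lid (a joint): Lid angle, rad, hinged at its back edge (box x +80, z 80). 0 = shut, latched; positive = open. Pressed down 3 mm at the front edge (-0.02 rad; 3 to 4 N there, twice that at mid-lid) the catch lets go; less, and it stays latched. Stop at -0.045 (7 mm). Let go, a spring raises it within about 1 s to about 0.35 rad, front edge about 55 mm up, where it stays ajar.
- wide_box_lid_press (a point): A point on the lid's upper face, midway along its width and 15 mm behind its front edge: a good place to press. It moves with the lid.
- glasses_case: A closed black glasses case with a thin steel seam, 120 long (its x) x 58 wide (its y) x 40 high, about 0.12 kg, rounded edges; loose, lying on the wide box's lid with its length roughly front to back. Origin: centre of its underside, z up.
- case_front_end (a point): Middle of the case's front end face (case x -60), at half height (20 mm above its underside).
- case_back_end (a point): Middle of the case's back end face (case x +60), at half height.
- small_box: The smaller bedside box, same make, fixed to the table: 170 (x) x 158 (y) x 85 high, its whole top one push-to-open lid of the same kind. Origin: centre of its underside, x to its back. The wide and the small box change sides. Its lid must stay shut.
- small_box_lid (a joint): Angle of the small box's lid in rad, 0 = shut and latched, positive = open.
- cream_jar: A closed jar, 56 diameter x 50 high, loose, on the small box's lid. Origin: centre of its underside.
- marble_lamp: A table lamp: black marble cylinder 100 diameter x 160 with a round bulb on top, 272 high in all, loose. Origin: centre of its underside.
- mug: A white mug with a handle, 80 diameter x 90 high, loose. Origin: centre of its underside.
- alarm_clock: A small white alarm clock, 50 x 85 x 75 high plus a 5 mm button on top, loose, behind the boxes. Origin: centre of its underside.
- water_bottle: A glass bottle, 70 diameter x 210 high, loose. Origin: centre of its underside.
- ring_dish: A shallow blue dish, 90 diameter x 22 high, loose, to the right of the boxes. Origin: centre of its underside.
Things that resemble listed ones, but are neither listed nor needed, are in the scene too. Leave any purple or yellow look-alike of the small_box alone.

How it is judged:
On the way, in this order (a step that is already met when the one before it is completed fails the run):
1. the glasses case lies on the fixed half of the wide box's top, clear of the lid, the lid still shut (y of each of case_front_end, case_back_end, glasses_case in the frame of wide_box below -0.026 m and y of glasses_case in the frame of wide_box above -0.14 m and x of glasses_case in the frame of wide_box between -0.08 and 0.08 m and z of glasses_case in the frame of wide_box between 0.077 and 0.094 m and angle between glasses_case's own z axis and vertical below 0.15 rad and value of joint wide_box_lid below 0.05 rad), for 0.2 s.
2. the wide box's lid has sprung ajar (value of joint wide_box_lid above 0.2 rad), for 0.2 s.
At the end, for the whole second after the job is handed in: The wide box's lid stands ajar (0.2 to 0.5 rad) and still; the glasses case lies flat (within 0.15 rad) and at rest on the fixed half of that box's top, both its ends at least 26 mm to the right of the box's middle (so clear of the lid), its centre over the top; the small box is shut (y of each of case_front_end, case_back_end, glasses_case in the frame of wide_box below -0.026 m and y of glasses_case in the frame of wide_box above -0.14 m and x of glasses_case in the frame of wide_box between -0.08 and 0.08 m and z of glasses_case in the frame of wide_box between 0.077 and 0.094 m and angle between glasses_case's own z axis and vertical below 0.15 rad and linear speed of glasses_case below 0.02 m/s and value of joint wide_box_lid between 0.2 and 0.5 rad and velocity of joint wide_box_lid below 0.1 rad/s and value of joint small_box_lid below 0.04 rad); the robot touches nothing.
It fails at once if the glasses case is lifted more than 20 mm off the box top (z of glasses_case in the frame of wide_box above 0.106 m).
It fails at once if the glasses case is knocked off the box or tipped over (z of glasses_case in the frame of wide_box below 0.06 m or angle between glasses_case's own z axis and vertical above 0.6 rad).
It fails at once if the lid opens with the case still on it (value of joint wide_box_lid above 0.06 rad and y of any of case_front_end, case_back_end in the frame of wide_box above -0.02 m).
It fails at once if the small box's lid is released (value of joint small_box_lid above 0.06 rad).
It fails at once if another thing (lamp, mug, clock, bottle, dish or cream jar) is moved more than 30 mm (distance of any of cream_jar, marble_lamp, mug, alarm_clock, water_bottle, ring_dish from where it was at the start of the episode above 0.03 m).
It also fails if it takes over 42 s, if anything falls off the work surface, if the arm or the gripper's body presses on something with over 40 N, if the wrist force passes 120 N, or if a joint passes its speed limit or range.

### The arm

A 7-joint arm with a two-finger parallel gripper is mounted at the origin on the work surface. World frame = base frame: x ahead of the robot, y to its left, z up, the work surface at z = 0. Lengths are in m, angles in rad, forces in N, time in s.
With the tool pointing down it reaches from about 0.35 to 0.9 m from the base axis. Payload 7.2 kg.
Tool frame: the origin (TCP) lies midway between the tips of the shut fingers; the grasp point (between the pads) lies 19 mm behind it; z points along the fingers, y is the direction in which the jaws open and shut (so a half turn about z gives the same grasp; the last joint's range is limited). The gripper opens to 88 mm and grips with 3 to 60 N. Pads are 20 mm wide; open, the fingers measure 115 mm over their backs; the gripper's body (75 mm by 178 mm) begins 61 mm behind the grasp point.
Start: joints at [-1.204, 0.411, -0.013, 1.596, 0.006, 1.134, -0.082], TCP at [0.263, 0.567, 0.223] pointing down, gripper open.
Joint ranges: [-2.95, 2.95], [-0.29, 1.99], [-1.47, 1.44], [0.14, 2.54], [-1.03, 4.17], [0.13, 1.85], [-2.86, 2.86]. Speed limits (rad/s): [2.39, 2.39, 3.01, 3.01, 3.14, 3.14, 3.14].

### API

Orientations are given as a unit quaternion [x, y, z, w].
In Python, from rig import sensors, eyes, workorder gives the robot as it stands.
- The arm moves only by the shell command python3 -m jog 'ROWS' [FORCE]. ROWS is JSON, a list of rows, each a list of 3 entries, a list of its own where there are three numbers: the turn, a rotation vector about the tool's x, y, z in units of 10 degrees (1.0 is 10 degrees), then the shift along the tool's x, y, z in units of 0.05 m (1.0 is 0.05 m), then the opening, from 0 (shut) to 1 (fully open). In form: [[[wx, wy, wz], [dx, dy, dz], grip], ...]. A call has 1 to 10 rows; each row shifts and turns the pose as measured when the row begins, along the tool's axes as they then stand; what a row does not reach is not made up. A row lasts 1/8 s, in which the tool goes at most 62.5 mm and 10.7 degrees, less where a joint would pass 70% of its speed; a pose out of reach is approached as far as the arm can. A call with a number of a shift or a turn outside -1 to 1 is refused whole. A call with a gripper value outside its range is refused whole. The fingers move at their own pace and stop on an object; FORCE is the grip in N (left out, the last holds). Time passes only in rows, so rows that do not move let the fingers close. It gives the time, the measured TCP pose, the force and the opening at its end, in the units of the state.
- sensors.sense(): the state, without advancing time (a new reading comes with each control period).
- eyes.camera(name): name is "side" or "top" or "wrist"; returns the picture (420x560x3 uint8, blue, green, red); there is no depth.
- eyes.camera_info(name): a dict with "mtx" (3x3 intrinsics, pixels), "extrinsics" (4x4, takes a point from world to camera coordinates); the wrist camera has in their place "tool_from_camera" (4x4, takes a point from camera to tool coordinates, whose origin is the TCP and whose axes are the flange's). Camera axes: x right, y down, z forward; pixel columns grow to the right and rows downward; lengths in m; the calibration is good to about 2 mm. A picture is of the moment at which its call begins: read the wrist's pose just before it. camera_info takes no time and is no camera call.
- workorder.finish_job(): hands the job in, once; it reports no verdict.
The state is a dict: "t": time; "q": joint angles; "dq": joint speeds; "effort": joint torques, N m; "tool_pos": TCP position; "orientation": TCP orientation; "force": force on the tool from outside, world axes, zero at the start; "wrist_torque": the same for the moment, N m; "gripper_width": opening from 0.0 (shut) to 1.0 (fully open).
Only numpy, scipy, OpenCV 4.12 (cv2) and the standard library are available. Lean on these libraries where they do the work, as an engineer would, in place of code of your own. Each camera call takes 0.05 s, during which the arm holds its last target. There are 200 camera calls.

## Working session

There is one attempt and no reset: what is moved stays moved. The work goes in short steps, Python scripts to look and compute and a shell command to move; the robot and the scene stay as the last step left them, time stands still between calls to the robot, and variables do not carry over. Pictures are saved under pics/ and viewed, about 8 in all and at most 12, crops included, and the job is handed in when it is done.

```bash
ls; mkdir -p pics; python3 - <<'E'
from rig import sensors, eyes
import cv2
s=sensors.sense();print(s)
for n in("top","side"):
    cv2.imwrite(f"pics/{n}0.png",eyes.camera(n))
    i=eyes.camera_info(n);print(n,i)
print(eyes.camera_info("wrist"))
E
```

```text
pics
{'t': 0.0, 'q': array([-1.20418713,  0.41188998, -0.01269942,  1.59704948,  0.00560535,
        1.1342938 , -0.08219859]), 'dq': array([ 0.00093241, -0.00019841,  0.00137489, -0.00025997,  0.00101678,
       -0.00085668, -0.00016746]), 'effort': array([-6.95385934e-04, -5.87950766e+01,  6.41456600e-01, -2.91087449e+01,
       -5.38313517e-02,  1.81598874e-02,  1.40066663e-04]), 'tool_pos': array([0.2631058 , 0.56635994, 0.22181311]), 'orientation': array([ 2.15687781e-01,  9.76462051e-01, -7.94622722e-04, -1.12147168e-04]), 'force': array([ 0.7157084 , -0.89799069, -0.52089837]), 'wrist_torque': array([-0.02885671, -0.04687534, -0.02973958]), 'gripper_width': 1.0001534226901743}
top {'mtx': array([[449.21161618,   0.        , 277.31774693],
       [  0.        , 449.21161618, 211.50101345],
       [  0.        ,   0.        ,   1.        ]]), 'extrinsics': array([[ 4.25424850e-04, -9.99804310e-01, -1.97777690e-02,
         1.31197182e-02],
       [-9.90035713e-01,  2.36392062e-03, -1.40796660e-01,
         5.37745775e-01],
       [ 1.40815861e-01,  1.96405960e-02, -9.89840967e-0
[... 368 characters left out ...]
0.42020176, -0.43698165, -0.79528455,  0.28818472],
       [ 0.54425466,  0.57991259, -0.60620809,  1.16984018],
       [ 0.        ,  0.        ,  0.        ,  1.        ]])}
{'mtx': array([[346.30174794,   0.        , 282.06107381],
       [  0.        , 346.30174794, 215.12470432],
       [  0.        ,   0.        ,   1.        ]]), 'tool_from_camera': array([[-8.52177070e-04, -9.70608291e-01, -2.40663290e-01,
         6.70468836e-02],
       [ 9.99999292e-01, -1.02699648e-03,  6.00984203e-04,
         7.76444752e-05],
       [-8.30480602e-04, -2.40662607e-01,  9.70608479e-01,
        -1.59991524e-01],
       [ 0.00000000e+00,  0.00000000e+00,  0.00000000e+00,
         1.00000000e+00]])}
```

View pics/top0.png

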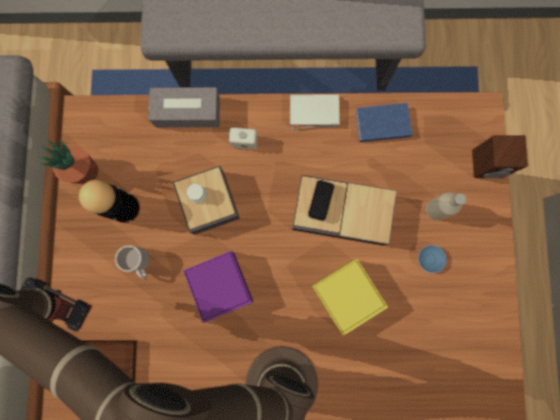

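View pics/side0.png

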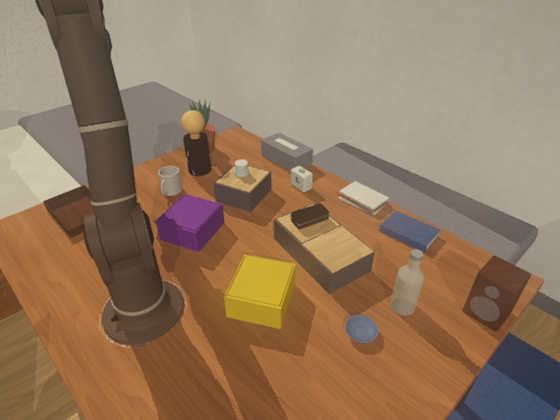

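The top view shows the wide box at about (345,210), with the black case at (321,200) on its left half. The small box with the jar is at (206,199). Possible mix-ups are the small box (206,199), the purple box (218,287), the yellow box (350,297), the grey tray (185,107), the books (315,110) and (384,122), and the black lamp base (120,205). I choose the wooden-topped box at (345,210) and the case at (321,200), and will check them in a crop.

```bash
cat > h.py <<'E'
import numpy as np
from rig import eyes
def ray(n,uv,z):
    i=eyes.camera_info(n);K=i["mtx"];E=i["extrinsics"];R=E[:3,:3];t=E[:3,3]
    d=R.T@np.linalg.inv(K)@np.array([*uv,1.]);c=-R.T@t
    return c+d*(z-c[2])/d[2]
def proj(n,P):
    i=eyes.camera_info(n);p=i["mtx"]@(i["extrinsics"][:3]@np.append(P,1));return p[:2]/p[2]
E
python3 - <<'E'
import cv2,numpy as np
from h import *
im=cv2.imread("pics/top0.png");x0,y0=285,165
c=im[y0:y0+90,x0:x0+120]
hsv=cv2.cvtColor(c,cv2.COLOR_BGR2HSV)
for p in[(355-x0,200-y0),(310-x0,190-y0),(321-x0,200-y0),(440-x0-60,250-y0),(300-x0,235-y0-0)]:print(p,hsv[p[1],p[0]])
big=cv2.resize(c,None,fx=6,fy=6,interpolation=cv2.INTER_CUBIC)
dark=(hsv[...,2]<60).astype(np.uint8)*255
n,l,st,ce=cv2.connectedComponentsWithStats(dark)
for k in range(1,n):
    if st[k,4]>60:
        r=cv2.minAreaRect(np.argwhere(l==k)[:,::-1].astype(np.float32));print(st[k],ce[k]+[x0,y0],r)
        cv2.drawContours(big,[((cv2.boxPoints(r)+.5)*6).astype(int)],0,(0,0,255),1)
H=hsv.astype(int);wood=((H[...,0]>=13)&(H[...,0]<28)&(H[...,2]>140)).astype(np.uint8)*255
wood=cv2.morphologyEx(wood,cv2.MORPH_OPEN,np.ones((3,3)))
cv2.imwrite("pics/wood.png",wood)
n,l,st,ce=cv2.connectedComponentsWithStats(wood)
for k in range(1,n):
    if st[k,4]>200:
        r=cv2.minAreaRect(np.argwhere(l==k)[:,::-1].astype(np.float32));b=cv2.boxPoints(r);print("w",st[k],r)
        for q in b: print(q+[x0,y0],ray("top",q+[x0,y0],.085).round(4))
        cv2.drawContours(big,[((b+.5)*6).astype(int)],0,(255,0,0),1)
cv2.imwrite("pics/crop1.png",big)
E
```

```text
(70, 35) [ 21  94 197]
(25, 25) [ 17 106 194]
(36, 35) [ 8 30 34]
(95, 85) [ 12 144 165]
(15, 70) [ 13 147 168]
[ 24  16  24  39 598] [320.7993311  200.09698997] ((35.795127868652344, 35.137535095214844), (16.37980842590332, 36.98838806152344), 15.5241117477417)
w [   9   12  104   66 4245] ((59.6278076171875, 42.9366455078125), (98.24652099609375, 54.74454116821289), 9.659893035888672)
[291.60800934 226.67795563] [ 0.4837 -0.0324  0.085 ]
[300.79410553 172.70962906] [ 0.6538 -0.0619  0.085 ]
[397.6476059  189.19533539] [ 0.6002 -0.3621  0.085 ]
[388.4615097  243.16366577] [ 0.4326 -0.3279  0.085 ]
```

View pics/crop1.png

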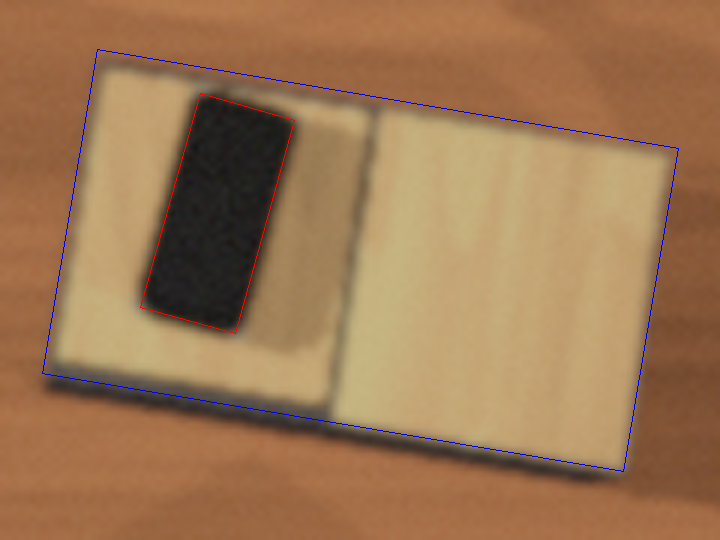

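```bash
python3 - <<'E'
from h import *
import cv2
def px(p): return np.array(p)/6-.5+1/12+[285,165]
pts=dict(BL=(103,66),BR=(677,149),FR=(622,470),FL=(47,370))
loc=dict(BL=(.085,.15),BR=(.085,-.15),FR=(-.085,-.15),FL=(-.085,.15))
W=np.array([ray("top",px(pts[k]),.085)[:2] for k in pts]);L=np.array([loc[k] for k in pts])
print(W.round(4))
Wc=W.mean(0);A=(L).T@(W-Wc);th=np.arctan2(A[0,1]-A[1,0],A[0,0]+A[1,1])
c,s=np.cos(th),np.sin(th);R=np.array([[c,-s],[s,c]])
print("box",Wc,th,"res",(W-Wc-L@R.T).round(4).tolist())
r=((35.795+285,35.1375+165),(16.38,36.99),15.524)
cw=[ray("top",q,.105)[:2] for q in cv2.boxPoints(r)]
cw=np.array(cw);print("case corners box",((cw-Wc)@R).round(4).tolist())
print("case c",((cw.mean(0)-Wc)@R).round(4), cw.mean(0))
tip=[.0]
for nm,p in dict(startpush=(0,.13),endpush=(0,-.03),press=(-.06,.076),back=(.05,.13)).items(): print(nm,(Wc+R@np.array(p)).round(4))
print("tool yaw: tool x in world", end=' ')
from scipy.spatial.transform import Rotation as Ro
from rig import sensors
S=sensors.sense();print(Ro.from_quat(S['orientation']).as_matrix().round(3))
E
```

```text
[[ 0.6446 -0.0648]
 [ 0.5995 -0.3613]
 [ 0.4334 -0.3273]
 [ 0.485  -0.0349]]
box [ 0.54060881 -0.19709507] -0.17029404974904097 res [[-0.0052, -0.0012], [0.0005, -0.002], [0.0019, 0.0032], [0.0028, -0.0001]]
case corners box [[-0.0448, 0.109], [0.0696, 0.0967], [0.064, 0.0468], [-0.0501, 0.0596]]
case c [0.0097 0.078 ] [ 0.56336752 -0.12185496]
startpush [ 0.5626 -0.069 ]
endpush [ 0.5355 -0.2267]
press [ 0.4944 -0.112 ]
back [ 0.6119 -0.0774]
tool yaw: tool x in world [[-0.907  0.421 -0.   ]
 [ 0.421  0.907 -0.001]
 [-0.    -0.001 -1.   ]]
```

Measured from the crop: wide box centre (0.541,-0.197), yaw -0.17 rad. The case is at box (0.010, 0.078) on the lid, with its left side at about y 0.107. I'll pull in and up, swing round on an arc clear of the lamp, and then line up left of the case with the jaw axis along box x.

```bash
cat > goal.py <<'E'
import sys,numpy as np
from h import *
from rig import sensors
from scipy.spatial.transform import Rotation as Ro
C=np.array([.5406,-.1971]);th=-.1703
c,s=np.cos(th),np.sin(th);R2=np.array([[c,-s],[s,c]])
RT=np.array([[-s,c,0],[c,s,0],[0,0,-1]]) # cols: tool x=box y, y=box x
def go(bx,by,z):
    S=sensors.sense();R=Ro.from_quat(S['orientation']);p=S['tool_pos']
    print("t",S['t'].__round__(2),"box",(R2.T@(p[:2]-C)).round(4),"z",p[2].round(4),"F",S['force'].round(2),"w",round(S['gripper_width'],2))
    d=np.array([*(C+R2@[bx,by]),z])-p
    print("shift units",(R.inv().apply(d)/.05).round(2),"turn units",((R.inv()*Ro.from_matrix(RT)).as_rotvec()*18/np.pi).round(2))
if __name__=="__main__": go(*map(float,sys.argv[1:4]))
E
python3 -m jog '[[[0,0,0],[0,-1,-1],0.7],[[0,0,0],[-0.5,-1,-0.5],0.7],[[0,0,0.55],[-1,0,0],0.7],[[0,0,0.55],[-1,0,0],0.7],[[0,0,0.55],[-1,0,0],0.7],[[0,0,0.55],[-1,0,0],0.7],[[0,0,0.55],[-1,0,0],0.7],[[0,0,0.55],[-1,0,0],0.7]]'
python3 goal.py 0.01 0.132 0.2
```

```text
t: 1.1
tool_pos: [0.4781, 0.2792, 0.2894]
orientation: [0.488, 0.873, -0.004, -0.0]
force: [0.3, 0.4, 0.2]
gripper_width: 0.699
t 1.1 box [-0.1423  0.4588] z 0.2894 F [0.34 0.4  0.19] w 0.7
shift units [-6.91 -2.02  1.83] turn units [-0.04  0.04  4.14]
```

```bash
python3 -m jog '[[[0,0,0.7],[-1,-0.2,0.1],0.7],[[0,0,0.7],[-1,-0.1,0.1],0.7],[[0,0,0.7],[-1,0.1,0.1],0.7],[[0,0,0.7],[-1,0.2,0.1],0.7],[[0,0,0.7],[-1,0.3,0.1],0.7],[[0,0,0.6],[-1,0.4,0.1],0.7],[[0,0,0],[0,0,0],0.7]]'
python3 goal.py 0.01 0.132 0.15
```

```text
t: 1.98
tool_pos: [0.5856, -0.0252, 0.2583]
orientation: [0.772, 0.635, -0.006, 0.002]
force: [-0.4, 0.7, 0.8]
gripper_width: 0.695
t 1.98 box [0.0152 0.1771] z 0.2583 F [-0.37  0.7   0.82] w 0.7
shift units [-0.88 -0.07  2.18] turn units [-0.03  0.07 -0.14]
```

```bash
python3 -m jog '[[[0,0,-0.14],[-0.7,0,0.7],0.7],[[0,0,0],[0,0,0.8],0.7],[[0,0,0],[0,0,0.6],0.7],[[0,0,0],[0,0,0],0.7]]'
python3 goal.py 0.01 0.132 0.104
python3 - <<'E'
from rig import eyes
import cv2,numpy as np
a=cv2.resize(eyes.camera("top")[150:270,270:420],None,fx=3,fy=3,interpolation=3)
b=cv2.resize(eyes.camera("side")[170:290,240:390],None,fx=3,fy=3,interpolation=3)
cv2.imwrite("pics/c2.png",cv2.resize(np.hstack([a,b]),None,fx=.88,fy=.88))
E
```

```text
t: 2.48
tool_pos: [0.5776, -0.0578, 0.1506]
orientation: [0.762, 0.647, -0.006, 0.001]
force: [-0.5, -1.0, 1.1]
gripper_width: 0.7
t 2.48 box [0.0129 0.1436] z 0.1506 F [-0.48 -0.98  1.07] w 0.7
shift units [-0.22 -0.05  0.93] turn units [-0.04  0.06  0.04]
```

View pics/c2.png

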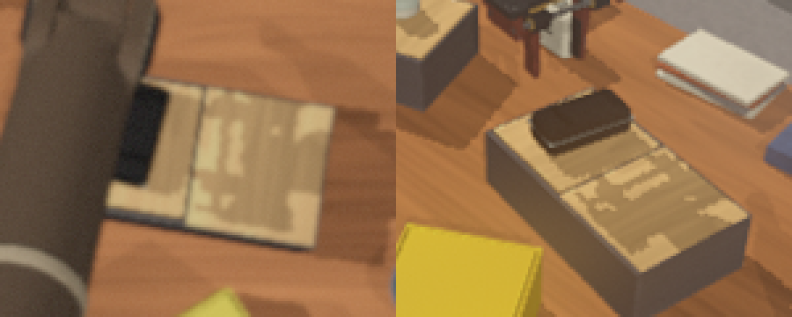

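The fingers are still left of the case, above the lid's left edge (side view, tips near (530,60) and (585,50)). I'll lower to z 0.104 and push gently to the right.

```bash
python3 -m jog '[[[0,0,0],[0,-0.05,0.6],0.7],[[0,0,0],[0,0,0.33],0.7],[[0,0,0],[-0.2,0,0],0.7],[[0,0,0],[-0.2,0,0],0.7],[[0,0,0],[-0.25,0,0],0.7],[[0,0,0],[-0.25,0,0],0.7]]'
python3 goal.py 0.01 -0.031 0.104
```

```text
t: 3.32
tool_pos: [0.5744, -0.1037, 0.1131]
orientation: [0.761, 0.648, 0.001, 0.005]
force: [0.0, 0.9, 0.5]
gripper_width: 0.7
t 3.33 box [0.0175 0.0978] z 0.1131 F [0.01 0.85 0.47] w 0.7
shift units [-2.57 -0.18  0.19] turn units [0.05 0.03 0.06]
```

```bash
python3 -m jog '[[[0,0,0],[0.05,-0.05,0.15],0.7],[[0,0,0],[-0.25,-0.05,0.1],0.7],[[0,0,0],[-0.25,-0.05,0.03],0.7],[[0,0,0],[-0.25,0,0.03],0.7],[[0,0,0],[-0.25,0,0],0.7],[[0,0,0],[-0.25,0,0],0.7],[[0,0,0],[-0.25,0,0],0.7]]'
python3 goal.py 0.01 -0.031 0.103
python3 - <<'E'
from rig import eyes
import cv2,numpy as np
a=cv2.resize(eyes.camera("top")[150:270,270:420],None,fx=3,fy=3,interpolation=3)
b=cv2.resize(eyes.camera("side")[170:290,240:390],None,fx=3,fy=3,interpolation=3)
cv2.imwrite("pics/c3.png",cv2.resize(np.hstack([a,b]),None,fx=.88,fy=.88))
E
```

```text
t: 4.2
tool_pos: [0.5544, -0.1793, 0.0973]
orientation: [0.761, 0.648, 0.001, 0.005]
force: [-0.0, 1.2, 0.0]
gripper_width: 0.702
t 4.2 box [0.0106 0.0198] z 0.0973 F [-0.03  1.23  0.02] w 0.7
shift units [-1.02 -0.02 -0.11] turn units [0.05 0.03 0.06]
```

View pics/c3.png

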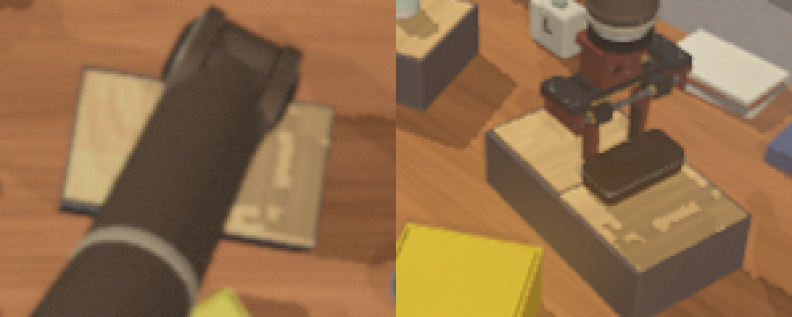

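The side view shows the case flat against both fingers (about (635,165)), crossing the lid split line. About 50 mm remains to push.

```bash
python3 -m jog '[[[0,0,0],[-0.25,0,-0.05],0.7],[[0,0,0],[-0.25,0,0],0.7],[[0,0,0],[-0.25,0,0],0.7],[[0,0,0],[-0.2,0,0],0.7],[[0,0,0],[-0.1,0,0],0.7],[[0,0,0],[0,0,0],0.7]]'
python3 goal.py 0.01 -0.031 0.103
```

```text
t: 5.05
tool_pos: [0.5449, -0.236, 0.1003]
orientation: [0.762, 0.647, 0.001, 0.005]
force: [-0.1, 0.2, 0.3]
gripper_width: 0.701
t 5.05 box [ 0.0108 -0.0376] z 0.1003 F [-0.06  0.18  0.34] w 0.7
shift units [ 0.13 -0.01 -0.05] turn units [0.05 0.03 0.04]
```

```bash
python3 -m jog '[[[0,0,0],[0.3,0,0],0.7],[[0,0,0],[0.5,0,-0.7],0.7],[[0,0,0],[0.8,-0.5,-1],0],[[0,0,0],[0.5,-0.8,0],0],[[0,0,0],[0,0,0],0],[[0,0,0],[0,0,0],0]]'
python3 goal.py -0.06 0.076 0.12
python3 - <<'E'
from rig import eyes
import cv2,numpy as np
from goal import *
A=eyes.camera("top");B=eyes.camera("side")
cv2.imwrite("pics/tA.png",A);cv2.imwrite("pics/tB.png",B)
a=cv2.resize(A[150:270,270:420],None,fx=3,fy=3,interpolation=3)
b=cv2.resize(B[170:290,240:390],None,fx=3,fy=3,interpolation=3)
for P in [(0.07,-.106),(.07,-.048),(-.05,-.048),(-.05,-.106)]:
    w=[*(C+R2@P),.105]
    for im,n,o in((a,"top",(270,150)),(b,"side",(240,170))):
        q=((proj(n,w)-o)*3+1.5).astype(int);cv2.circle(im,tuple(map(int,q)),2,(0,0,255),-1)
cv2.imwrite("pics/c4.png",cv2.resize(np.hstack([a,b]),None,fx=.88,fy=.88))
E
```

```text
t: 5.8
tool_pos: [0.4992, -0.1146, 0.1812]
orientation: [0.76, 0.65, 0.002, 0.004]
force: [-0.4, 0.5, 1.2]
gripper_width: 0.28
t 5.8 box [-0.0547  0.0743] z 0.1812 F [-0.39  0.47  1.21] w 0.28
shift units [ 0.04 -0.12  1.22] turn units [0.05 0.02 0.09]
```

View pics/c4.png

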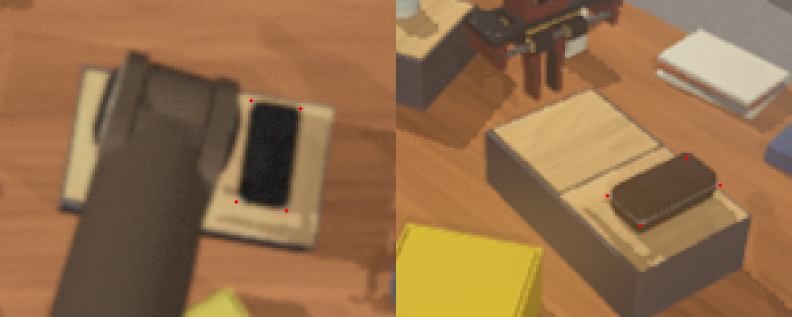

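The case outline matches the predicted box position (centre about (0.010,-0.077), y roughly -0.05 to -0.106), flat on the fixed half and clear of the lid split. Next is the press.

```bash
python3 -m jog '[[[0,0,0],[0.03,-0.12,0.6],0],[[0,0,0],[0,0,0.6],0],[[0,0,0],[0,0,0.3],0],[[0,0,0],[0,0,0],0],[[0,0,0],[0,0,0],0]]'
python3 goal.py -0.06 0.076 0.09
```

```text
t: 6.52
tool_pos: [0.4962, -0.1168, 0.1036]
orientation: [0.762, 0.648, 0.0, 0.005]
force: [-0.1, 0.1, 0.7]
gripper_width: 0.005
t 6.53 box [-0.0574  0.0716] z 0.1036 F [-0.09  0.08  0.7 ] w 0.0
shift units [ 0.09 -0.05  0.27] turn units [0.05 0.04 0.05]
```

```bash
python3 -m jog '[[[0,0,0],[0.05,-0.05,0.24],0],[[0,0,0],[0,0,0.1],0],[[0,0,0],[0,0,0.08],0]]'
python3 goal.py -0.06 0.076 0.082
```

```text
t: 6.9
tool_pos: [0.4952, -0.1139, 0.0829]
orientation: [0.762, 0.648, 0.001, 0.006]
force: [-1.0, -0.0, 3.7]
gripper_width: 0.008
t 6.9 box [-0.0589  0.0743] z 0.0829 F [-1.01 -0.    3.68] w 0.01
shift units [ 0.03 -0.02  0.02] turn units [0.06 0.03 0.05]
```

```bash
python3 -m jog '[[[0,0,0],[0,0,0.08],0],[[0,0,0],[0,0,0.04],0]]'; python3 -m jog '[[[0,0,0],[0,0,-0.8],0],[[0,0,0],[0,0,-1],0],[[0,0,0],[0,0,-1],0],[[0,0,0],[0,0,-0.5],0],[[0,0,0],[0,-1,0],0],[[0,0,0],[0,-1,0],0],[[0,0,0],[0,-1,0],0],[[0,0,0],[0,0,0],0],[[0,0,0],[0,0,0],0],[[0,0,0],[0,0,0],0]]'
python3 goal.py -0.06 0.076 0.082
python3 - <<'E'
from rig import eyes
import cv2,numpy as np
A=eyes.camera("top");B=eyes.camera("side")
a=cv2.resize(A[150:270,270:420],None,fx=3,fy=3,interpolation=3)
b=cv2.resize(B[170:290,240:390],None,fx=3,fy=3,interpolation=3)
cv2.imwrite("pics/c5.png",cv2.resize(np.hstack([a,b]),None,fx=.88,fy=.88))
E
```

```text
t: 7.15
tool_pos: [0.4953, -0.114, 0.0792]
orientation: [0.762, 0.648, 0.002, 0.005]
force: [-13.7, 3.2, 42.7]
gripper_width: 0.005
t: 8.4
tool_pos: [0.3456, -0.0886, 0.2479]
orientation: [0.762, 0.648, 0.006, 0.008]
force: [0.3, 0.3, -0.1]
gripper_width: 0.004
t 8.4 box [-0.2106  0.0739] z 0.2479 F [ 0.3   0.29 -0.07] w 0.0
shift units [0.02 2.95 3.38] turn units [0.11 0.01 0.05]
```

View pics/c5.png

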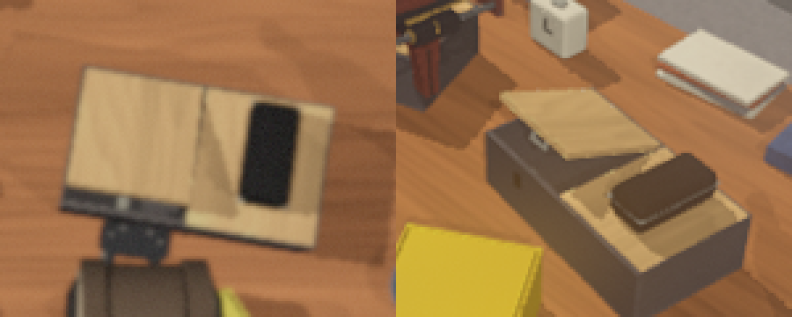

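The lid stands ajar and the case is unmoved. I'll let it settle and run a last check on the case pose, the neighbouring objects and the small box.

```bash
python3 -m jog '[[[0,0,0],[0,0,0],0],[[0,0,0],[0,0,0],0],[[0,0,0],[0,0,0],0],[[0,0,0],[0,0,0],0],[[0,0,0],[0,0,0],0],[[0,0,0],[0,0,0],0],[[0,0,0],[0,0,0],0],[[0,0,0],[0,0,0],0]]'
python3 - <<'E'
from goal import *
import cv2
A=eyes.camera("top");cv2.imwrite("pics/f.png",A)
x0,y0=345,180;h=cv2.cvtColor(A[y0:y0+60,x0:x0+50],cv2.COLOR_BGR2HSV)
n,l,st,ce=cv2.connectedComponentsWithStats((h[...,2]<60).astype(np.uint8))
k=1+np.argmax(st[1:,4]);r=cv2.minAreaRect(np.argwhere(l==k)[:,::-1].astype(np.float32))
w=np.array([ray("top",q+[x0,y0],.105)[:2] for q in cv2.boxPoints(r)])
print(((w-C)@R2).round(3).tolist(),((w.mean(0)-C)@R2).round(3))
E
```

```text
t: 9.5
tool_pos: [0.3462, -0.0888, 0.2473]
orientation: [0.762, 0.648, 0.004, 0.008]
force: [0.7, 0.1, 0.9]
gripper_width: 0.007
[[-0.047, -0.053], [0.067, -0.052], [0.068, -0.105], [-0.046, -0.104]] [ 0.011 -0.078]
```

View pics/f.png

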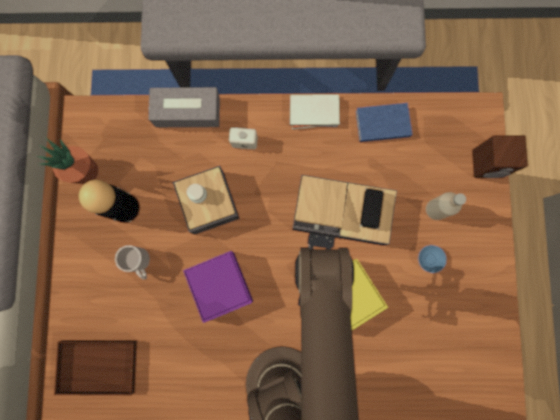

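The final view shows the case at (372,208) on the fixed half, the lid ajar, and the small box (206,199) shut with its jar in place. The lamp, mug, clock, bottle and dish are where they were.

```bash
python3 -c "
from rig import workorder;print(workorder.finish_job())"
```

```text
the job is handed in; nothing more can be done
None
```

The case is on the fixed half of the wide box, the lid is ajar, and the job was handed in at about 9.5 s of the 42 s allowed; no verdict was reported.

- **What I did:** I pushed the glasses case sideways off the lid with two partly open fingertips. I then pressed the lid near its front edge with the fingers shut and withdrew.
- **Case:** the last check puts its centre at box (0.011, -0.078), square to the box within about 1°. Its left side is at about y -0.05, so it is clear of the lid, and it looks flat.
- **Lid and surroundings:** the lid looks ajar in both views, though I did not measure its angle. By eye, the small box is shut with the jar in place, and the lamp, mug, clock, bottle and dish have not visibly moved. The arm touches nothing.
- **One blemish:** the press ran onto the lid's stop, and the fingertips briefly read about 43 N upward. That is well under the 120 N wrist limit. It is over the 40 N figure, but that applies to the arm and gripper body, and only the fingertips were pressing.

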